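# Stir the deburring stones in the steel pan

## Task

Take the stirring rod out of its tube stand and, with its foot down close to the bottom of the steel pan, stir the white ceramic deburring stones: sweep the foot once right round the pan, anticlockwise seen from above, from the side nearest the robot back to that side, so that most of the stones end up somewhere else in the pan and none leaves it. Then stand the rod back in its tube stand and let go.

Things in the scene. Friction and masses are not known exactly. Their poses are not given: they have to be found in the camera images.
- rod_grip (a point): Stirring rod, loose, 0.2 kg, 170 mm long, standing upright in the tube stand: a round black handle (24 mm diameter, the top 65 mm) on a 14 mm steel stem with a round steel foot (26 mm diameter, 24 mm high). This point: middle of the handle, on the axis, 138 mm above the foot's underside, 32 mm below the top. z points up along the rod; it is round, its yaw does not matter.
- rod_foot (a point): Centre of the underside of the rod's foot (the lower end of the same rod).
- pan: Round open steel pan, upright wall, flat floor, fixed: 182 mm outside and 170 mm inside diameter, 50 mm high, floor 6 mm thick; only it holds white stones. Origin: centre of its underside; x ahead (world x), y left, z up. The middle (20 mm radius) and the side nearest the robot (-x) are free of stones for lowering the rod; a foot circling about 42 mm from the middle (not over 47: they would jam at the wall) shoves them aside.
- stand: Tube stand of the rod, fixed to the table: a steel tube upright on an 84 mm square plate, 42 mm inside diameter, flared over its top 25 mm to a mouth 70 mm wide inside, 80 mm outside, 70 mm above the table; inner floor 6 mm above the table, so the 26 mm foot has 8 mm of play all round. Only the rod stands in it (the wider tube with a brush is another). Origin: centre of its underside, on the table; z up.
- bead0_mid (a point): White ceramic deburring stone 1 of 5 alike, loose in the pan, where they lie spread in a ring about 42 mm from its middle: a short upright cylinder, 24 mm diameter, 20 mm high, 20 g. This point is its centre.
- bead1_mid (a point): White ceramic deburring stone 2 of 5 alike, loose in the pan, where they lie spread in a ring about 42 mm from its middle: a short upright cylinder, 24 mm diameter, 20 mm high, 20 g. This point is its centre.
- bead2_mid (a point): White ceramic deburring stone 3 of 5 alike, loose in the pan, where they lie spread in a ring about 42 mm from its middle: a short upright cylinder, 24 mm diameter, 20 mm high, 20 g. This point is its centre.
- bead3_mid (a point): White ceramic deburring stone 4 of 5 alike, loose in the pan, where they lie spread in a ring about 42 mm from its middle: a short upright cylinder, 24 mm diameter, 20 mm high, 20 g. This point is its centre.
- bead4_mid (a point): White ceramic deburring stone 5 of 5 alike, loose in the pan, where they lie spread in a ring about 42 mm from its middle: a short upright cylinder, 24 mm diameter, 20 mm high, 20 g. This point is its centre.
Not all that is in view belongs to the job. What is shaped like the part that bears rod_grip but orange is not meant. Leave any yellow look-alike of the part that bears bead4_mid alone.

How it is judged (in metres and radians):
On the way, in this order (a step that is already met when the one before it is completed fails the run):
1. start: the rod's foot is down in the pan (within 16 mm of its floor, rod leaning less than 26 degrees) on the side nearest the robot (-x), beyond 12 mm from the middle (z of rod_foot in the frame of pan below 0.022 m and angle between rod_grip's own z axis and vertical below 0.45 rad and horizontal distance between rod_foot and pan below 0.085 m and x of rod_foot in the frame of pan below -0.012 m and y of rod_foot in the frame of pan between -0.012 and 0.012 m), for 0.02 s.
2. quarter round: the rod's foot is down in the pan (within 16 mm of its floor, rod leaning less than 26 degrees) on the robot's right-hand side (-y), beyond 12 mm from the middle (z of rod_foot in the frame of pan below 0.022 m and angle between rod_grip's own z axis and vertical below 0.45 rad and horizontal distance between rod_foot and pan below 0.085 m and y of rod_foot in the frame of pan below -0.012 m and x of rod_foot in the frame of pan between -0.012 and 0.012 m), for 0.02 s.
3. half round: the rod's foot is down in the pan (within 16 mm of its floor, rod leaning less than 26 degrees) on the far side (+x), beyond 12 mm from the middle (z of rod_foot in the frame of pan below 0.022 m and angle between rod_grip's own z axis and vertical below 0.45 rad and horizontal distance between rod_foot and pan below 0.085 m and x of rod_foot in the frame of pan above 0.012 m and y of rod_foot in the frame of pan between -0.012 and 0.012 m), for 0.02 s.
4. three quarters: the rod's foot is down in the pan (within 16 mm of its floor, rod leaning less than 26 degrees) on the left-hand side (+y), beyond 12 mm from the middle (z of rod_foot in the frame of pan below 0.022 m and angle between rod_grip's own z axis and vertical below 0.45 rad and horizontal distance between rod_foot and pan below 0.085 m and y of rod_foot in the frame of pan above 0.012 m and x of rod_foot in the frame of pan between -0.012 and 0.012 m), for 0.02 s.
5. full round: the rod's foot is down in the pan (within 16 mm of its floor, rod leaning less than 26 degrees) on the side nearest the robot (-x) again, beyond 12 mm from the middle (all of step 1), for 0.02 s.
At the end, for the whole second after the job is handed in: The rod stands in its tube stand, foot on the tube's floor (foot within 20 mm of the tube's axis and 9 mm of its floor, leaning less than 23 degrees); all five stones are in the pan and at least three of them lie more than 12 mm from where they lay at the start (horizontal distance between rod_foot and stand below 0.02 m and z of rod_foot in the frame of stand below 0.015 m and angle between rod_grip's own z axis and vertical below 0.4 rad and horizontal distance between each of bead0_mid, bead1_mid, bead2_mid, bead3_mid, bead4_mid and pan below 0.085 m and z of each of bead0_mid, bead1_mid, bead2_mid, bead3_mid, bead4_mid in the frame of pan below 0.06 m and (distance of each of bead0_mid, bead1_mid, bead2_mid from where it was at the start of the episode above 0.012 m or distance of each of bead0_mid, bead1_mid, bead3_mid from where it was at the start of the episode above 0.012 m or distance of each of bead0_mid, bead1_mid, bead4_mid from where it was at the start of the episode above 0.012 m or distance of each of bead0_mid, bead2_mid, bead3_mid from where it was at the start of the episode above 0.012 m or distance of each of bead0_mid, bead2_mid, bead4_mid from where it was at the start of the episode above 0.012 m or distance of each of bead0_mid, bead3_mid, bead4_mid from where it was at the start of the episode above 0.012 m or distance of each of bead1_mid, bead2_mid, bead3_mid from where it was at the start of the episode above 0.012 m or distance of each of bead1_mid, bead2_mid, bead4_mid from where it was at the start of the episode above 0.012 m or distance of each of bead1_mid, bead3_mid, bead4_mid from where it was at the start of the episode above 0.012 m or distance of each of bead2_mid, bead3_mid, bead4_mid from where it was at the start of the episode above 0.012 m)); the robot touches nothing.
It fails at once if a stone leaves the pan (horizontal distance between any of bead0_mid, bead1_mid, bead2_mid, bead3_mid, bead4_mid and pan above 0.1 m).
It also fails if it takes over 58 s, if anything falls off the work surface, if the arm or the gripper's body presses on something with over 40 N, if the wrist force passes 120 N, or if a joint passes its speed limit or range.

## Robot

A 7-joint arm with a two-finger parallel gripper is mounted at the origin on the work surface. World frame = base frame: x ahead of the robot, y to its left, z up, the work surface at z = 0. Lengths are in m, angles in degrees, forces in N, time in s.
With the tool pointing down it reaches from about 0.35 to 0.9 m from the base axis. Payload 7.2 kg.
Tool frame: the origin (TCP) lies on the centre line of the jaws, within the pads' length; the fingertips stand 25 mm ahead of it and the grasp point (between the pads) lies 6 mm ahead of it; z points along the fingers, y is the line along which they close (so a half turn about z gives the same grasp; the last joint's range is limited). The gripper opens to 88 mm and grips with 3 to 60 N. Pads are 20 mm wide; open, the fingers measure 115 mm over their backs; the gripper's body (75 mm by 178 mm) begins 61 mm behind the grasp point.
Start: joints at [-72.376, 23.554, -0.728, 91.456, 0.321, 64.991, -4.71], TCP at [0.229, 0.581, 0.248] pointing down, gripper open.
Joint ranges: [-169.25, 169.25], [-16.82, 113.86], [-84.01, 82.57], [7.8, 145.47], [-59.2, 239.2], [7.22, 106.19], [-163.78, 163.78]. Speed limits (degrees/s): [136.94, 136.94, 172.46, 172.46, 180, 180, 180].

## Interface

Orientations are given as a 3x3 rotation matrix whose columns are the frame's x, y, z axes.
In Python, from station import ctrl gives the robot as it stands. The module is installed in compiled form; this text tells all that it offers.
- The arm moves only by the tool step_arm, never from a script. Its argument "steps" is a list of rows, each a list of 2 entries, a list of its own where there are three numbers: the shift along the tool's x, y, z as a fraction of full scale, then the turn, a rotation vector about the tool's x, y, z as a fraction of full scale. In form: [[[x, y, z], [rx, ry, rz]], ...]. A call has 1 to 8 rows; each row shifts and turns the commanded pose from where the row before left it, along the tool's axes as they then stand; what a row does not reach is not made up. Full scale, the value 1, is 0.04 m for a shift and 0.1 rad for a turn. A row lasts 1/12 s, in which the tool goes at most 41.7 mm and 7.16 degrees, less where a joint would pass 70% of its speed; a pose out of reach is approached as far as the arm can. A call with a number of a shift or a turn outside -1 to 1 is refused whole. A call with a gripper value outside its range is refused whole. "fingers" is the gripper command: -1 is shut, 1 is fully open, values between are in proportion, set as the call begins (left out, the last holds). The fingers move at their own pace and stop on an object; "newtons" is the grip in N (left out, the last holds). Time passes only in rows, so rows that do not move let the fingers close. It gives the time, the measured TCP pose, the force, the opening and the grip force at its end, in the units of the state.
- ctrl.get_state(): the state, without advancing time (a new reading comes with each control period).
- ctrl.camera(name): name is "scene" or "top" or "wrist"; returns a dict with "img" (420x560x3 uint8, red, green, blue), "fx", "fy", "cx", "cy" (pixels), "dist" ([k1, k2, p1, p2, k3] as OpenCV has them; the pictures are not rectified), "extrinsics" (4x4, takes a point from camera to world coordinates). Camera axes: x right, y up, looking along -z (the intrinsics and any distortion apply to the point x, -y, -z); pixel columns grow to the right and rows downward; lengths in m; the calibration is good to about 2 mm. A picture is of the moment at which its call begins. There is no depth.
- ctrl.job_done(): hands the job in; it is judged then, once.
Trained networks look in a picture, given as the dict that the camera call returned (one of the last four; its "shot" number tells which), for a name from the list of things; names that differ only in an ending like _2 or _b are one class to them, and where a whole thing is asked for, a point or a joint stands for the part that bears it (a point fixed in the world has none). Each returns a list of dicts, best first, with "conf" (0 to 1); they miss things now and then, are a little off and sometimes report something else, mostly with a low value. They report only what shows in the picture. A call takes as long as a camera call. They do not tell look-alikes from the thing itself.
- ctrl.silhouettes(query, picture): "mask" (420x560 bool, what is visible of it).
- ctrl.landmark_of(query, picture): "location" ([x, y, z] in m, in the coordinates of the camera as it stood for that picture, good to about 4 mm: a listed point, or the origin of a listed thing).
The state is a dict: "time_s": time; "joint_pos": joint angles; "qvel": joint speeds; "effort": joint torques, N m; "eef_pos": TCP position; "tcp_rot": TCP orientation; "ft_force": force on the tool from outside, world axes, zero at the start; "torque": the same for the moment, N m; "grip_width": opening from 0.0 (shut) to 1.0 (fully open); "gripper_force": force on a finger pad.
Only numpy, scipy, OpenCV 4.12 (cv2) and the standard library are available. Lean on these libraries where they do the work, as an engineer would, in place of code of your own. Each camera call takes 0.05 s, during which the arm holds its last target. There are 200 camera calls.

## Working session

There is one attempt and no reset: what is moved stays moved. The work goes in short steps, Python scripts to look and compute and a tool call to move; the robot and the scene stay as the last step left them, time stands still between calls to the robot, and variables do not carry over. Pictures are saved under pics/ and viewed, at most 10 in all, crops included, and the job is handed in when it is done.

Besides the shell and the picture viewer there is one more tool, called after "Call:" by a JSON object that holds its "method" and its "body", one argument or row to a line. step_arm: Moves the arm, as the interface text tells. Its arguments: {"type":"object","properties":{"steps":{"type":"array","items":{"type":"array"}},"fingers":{"type":"number"},"newtons":{"type":"number"}},"required":["steps"]}

```bash
mkdir -p pics; cat > h.py <<'E'
import numpy as np, cv2
from station import ctrl
def w(p,c): return (c["extrinsics"]@np.r_[p,1])[:3]
def see(cam,qs):
    c=ctrl.camera(cam)
    for q in qs:
        for d in ctrl.landmark_of(q,c)[:7]:
            p=np.array(d["location"]); v=p*[1,-1,-1]
            px=cv2.projectPoints(v[None],np.zeros(3),np.zeros(3),np.array([[c["fx"],0,c["cx"]],[0,c["fy"],c["cy"]],[0,0,1]]),np.array(c["dist"]))[0].ravel()
            print(cam,q,round(d["conf"],2),w(p,c).round(4),px.round())
    return c
E
python3 - <<'E'
from h import *
ims=[]
for n in("scene","top"):
    c=see(n,["rod_grip","rod_foot","pan","stand","bead0_mid"]); ims.append(c["img"])
    cv2.imwrite(f"pics/{n}0.png",c["img"][:,:,::-1])
s=ctrl.get_state();print(s["eef_pos"],s["tcp_rot"],s["time_s"])
E
```

```text
scene rod_grip 0.9 [0.5079 0.3101 0.1357] [339. 110.]
scene rod_grip 0.88 [0.5166 0.2101 0.1405] [319. 139.]
scene rod_foot 0.97 [5.105e-01 3.099e-01 5.000e-04] [334. 155.]
scene rod_foot 0.9 [0.5181 0.2082 0.0108] [314. 182.]
scene rod_foot 0.79 [0.4242 0.1555 0.0018] [265. 182.]
scene rod_foot 0.29 [ 0.6022 -0.2228  0.0153] [226. 370.]
scene pan 0.59 [ 0.5739 -0.1865  0.0027] [226. 346.]
scene stand 0.7 [ 0.5169  0.2064 -0.001 ] [313. 186.]
scene bead0_mid 0.5 [ 0.5541 -0.2139  0.0176] [207. 350.]
top rod_grip 0.82 [0.5065 0.3137 0.1388] [142. 236.]
top rod_grip 0.62 [0.5205 0.2072 0.1454] [193. 230.]
top rod_grip 0.56 [0.4232 0.1491 0.1413] [220. 276.]
top rod_foot 0.83 [5.073e-01 3.129e-01 1.000e-04] [160. 241.]
top rod_foot 0.77 [0.5213 0.2016 0.0034] [206. 235.]
top rod_foot 0.54 [0.4245 0.1532 0.0017] [226. 276.]
top pan 0.91 [ 5.795e-01 -1.888e-01  2.000e-04] [366. 212.]
top stand 0.67 [0.5194 0.2046 0.0009] [205. 236.]
top bead0_mid 0.47 [ 0.5611 -0.2204  0.0177] [381. 219.]
[0.22939145 0.58137514 0.24765937] [[-9.30218390e-01  3.67006466e-01 -7.17054107e-06]
 [ 3.67006466e-01  9.30218390e-01  2.99392437e-05]
 [ 1.76580652e-05  2.52184001e-05 -1.00000000e+00]] 0.6
```

View pics/scene0.png

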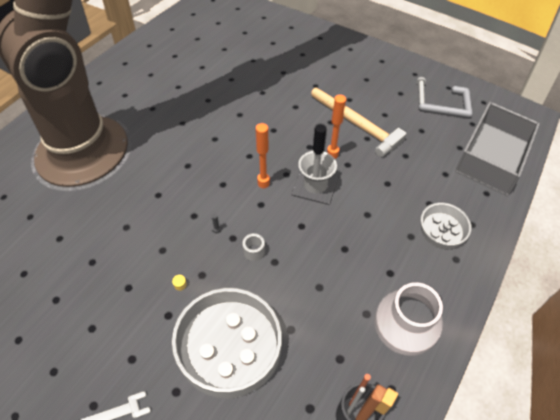

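View pics/top0.png

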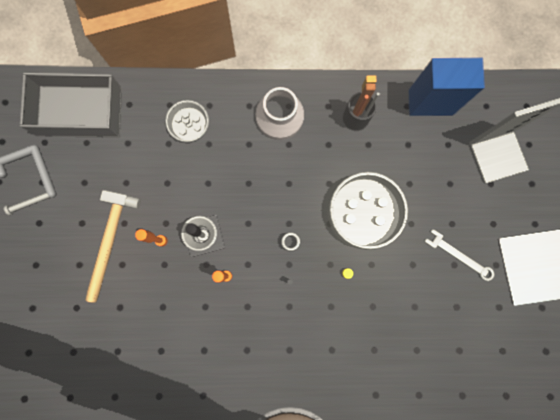

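The black-handled rod stands at about scene px (319,139)–(314,182). The orange ones are look-alikes, and the pan with five white stones is centred near scene px (228,340) and top px (369,210). I'll square the tool to the world axes and move above the rod.

Call:
{"method": "step_arm", "body": {
  "steps": [
    [[0, 0, 0], [0, 0, -0.94]],
    [[0, 0, 0], [0, 0, -0.94]],
    [[0, 0, 0], [0, 0, -0.94]],
    [[0, 0, 0], [0, 0, -0.94]],
    [[-0.6, -0.78, 0], [0, 0, 0]],
    [[-0.6, -0.78, 0], [0, 0, 0]],
    [[-0.6, -0.78, 0], [0, 0, 0]],
    [[-0.6, -0.78, 0], [0, 0, 0]]
  ],
  "fingers": 1
}}

```text
time_s: 1.27
eef_pos: [0.3262, 0.4552, 0.2477]
tcp_rot: [[-1.0, -0.001, 0.0], [-0.001, 1.0, 0.0], [-0.0, 0.0, -1.0]]
ft_force: [1.4, 0.6, 1.0]
grip_width: 1.0
gripper_force: 0.0
```

Call:
{"method": "step_arm", "body": {
  "steps": [
    [[-0.6, -0.78, 0], [0, 0, 0]],
    [[-0.6, -0.78, 0], [0, 0, 0]],
    [[-0.6, -0.78, 0], [0, 0, 0]],
    [[-0.6, -0.78, 0], [0, 0, 0]],
    [[-0.6, -0.78, 0], [0, 0, 0]],
    [[-0.6, -0.78, 0], [0, 0, 0]],
    [[-0.3, -0.4, 0], [0, 0, 0]],
    [[0, 0, 0], [0, 0, 0]]
  ]
}}

```text
time_s: 1.93
eef_pos: [0.4848, 0.2481, 0.2479]
tcp_rot: [[-1.0, 0.008, 0.002], [0.008, 1.0, -0.002], [-0.002, -0.002, -1.0]]
ft_force: [-0.7, -0.9, -0.6]
grip_width: 0.999
gripper_force: 0.0
```

```bash
python3 - <<'E'
from h import *
s=ctrl.get_state();print(s["eef_pos"],s["tcp_rot"].round(3),s["time_s"],s["ft_force"])
c=see("wrist",["rod_grip","rod_foot","stand"]); cv2.imwrite("pics/w1.png",c["img"][:,:,::-1])
E
```

```text
[0.4847523  0.24811373 0.24793422] [[-1.     0.008  0.002]
 [ 0.008  1.    -0.002]
 [-0.002 -0.002 -1.   ]] 1.9333 [-0.747486   -0.85666979 -0.59302406]
wrist rod_grip 0.95 [0.4226 0.15   0.1383] [145. 138.]
wrist rod_grip 0.77 [0.5181 0.2067 0.1409] [226. 258.]
wrist rod_grip 0.67 [0.5039 0.3085 0.136 ] [351. 238.]
wrist rod_foot 0.81 [0.5063 0.304  0.0034] [324. 203.]
wrist rod_foot 0.7 [ 4.273e-01  1.545e-01 -4.000e-04] [196. 137.]
wrist rod_foot 0.56 [0.5215 0.2068 0.0055] [244. 216.]
wrist stand 0.64 [5.203e-01 2.071e-01 4.000e-04] [244. 214.]
```

View pics/w1.png

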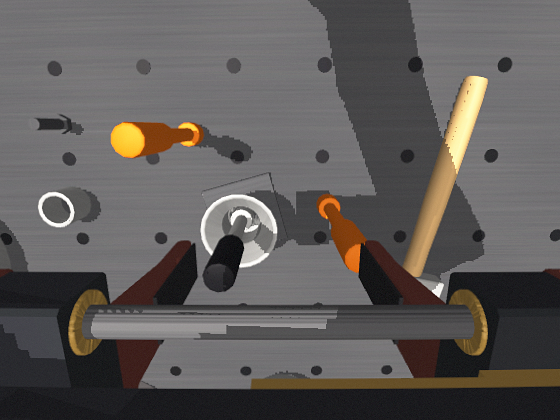

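The wrist view shows the black handle at px (220,270) in its flared tube, between the two orange look-alikes. All the estimates agree: the rod is at (0.518, 0.207).

Call:
{"method": "step_arm", "body": {
  "steps": [
    [[-0.42, -0.52, 0], [0, 0, 0]],
    [[-0.42, -0.51, 0], [0, 0, 0]],
    [[0, 0, 0], [0, 0, 0]],
    [[0, 0, 0.5], [0, 0, 0]],
    [[0, 0, 0.5], [0, 0, 0]],
    [[0, 0, 0.5], [0, 0, 0]],
    [[0, 0, 0.5], [0, 0, 0]],
    [[0, 0, 0.45], [0, 0, 0]]
  ]
}}

```text
time_s: 2.8
eef_pos: [0.5139, 0.2142, 0.1485]
tcp_rot: [[-1.0, -0.003, -0.001], [-0.003, 1.0, 0.001], [0.001, 0.001, -1.0]]
ft_force: [-0.7, -0.6, 0.3]
grip_width: 1.001
gripper_force: 0.0
```

Call:
{"method": "step_arm", "body": {
  "steps": [
    [[0, 0, 0], [0, 0, 0]],
    [[0, 0, 0], [0, 0, 0]],
    [[0, 0, 0], [0, 0, 0]],
    [[0, 0, 0], [0, 0, 0]],
    [[0, 0, 0], [0, 0, 0]],
    [[0, 0, 0], [0, 0, 0]],
    [[0, 0, 0], [0, 0, 0]],
    [[0, 0, 0], [0, 0, 0]]
  ],
  "fingers": -1,
  "newtons": 45
}}

```text
time_s: 3.47
eef_pos: [0.5152, 0.2123, 0.15]
tcp_rot: [[-1.0, -0.0, 0.001], [-0.0, 1.0, 0.0], [-0.001, 0.0, -1.0]]
ft_force: [-0.6, -0.8, 0.2]
grip_width: 0.432
gripper_force: 0.0
```

```bash
python3 - <<'E'
from h import *
s=ctrl.get_state();print(s["eef_pos"],s["tcp_rot"].round(3),s["time_s"],s["ft_force"],s["grip_width"],s["gripper_force"])
c=see("top",["rod_grip","rod_foot","stand","pan"]);c=see("scene",["rod_grip","rod_foot"])
E
```

```text
[0.51520687 0.21226216 0.15002827] [[-1.    -0.     0.001]
 [-0.     1.     0.   ]
 [-0.001  0.    -1.   ]] 3.4667 [-0.57394614 -0.77547453  0.21186511] 0.43185901140552035 0.0
top rod_grip 0.55 [0.4235 0.149  0.1387] [220. 276.]
top rod_foot 0.68 [0.4201 0.1554 0.0034] [225. 277.]
top stand 0.62 [0.5197 0.2077 0.0025] [204. 236.]
top pan 0.7 [ 0.5823 -0.1851  0.0023] [364. 211.]
top pan 0.28 [ 0.5563 -0.2226  0.0151] [381. 221.]
scene rod_grip 0.88 [0.5065 0.3085 0.1349] [338. 111.]
scene rod_grip 0.84 [0.4214 0.1503 0.138 ] [261. 139.]
scene rod_grip 0.73 [0.5168 0.2154 0.1429] [320. 136.]
scene rod_foot 0.81 [ 0.4245  0.1533 -0.0043] [264. 185.]
scene rod_foot 0.65 [ 5.121e-01  3.143e-01 -5.000e-04] [335. 154.]
scene rod_foot 0.51 [0.5166 0.2164 0.0112] [316. 179.]
scene rod_foot 0.24 [ 0.6011 -0.15    0.0186] [251. 335.]
```

Call:
{"method": "step_arm", "body": {
  "steps": [
    [[-0.07, -0.12, 0], [0, 0, 0]],
    [[0, 0, 0], [0, 0, 0]],
    [[0, 0, 0], [0, 0, 0]],
    [[0, 0, 0], [0, 0, 0]],
    [[0, 0, 0], [0, 0, 0]],
    [[0, 0, 0], [0, 0, 0]],
    [[0, 0, 0], [0, 0, 0]],
    [[0, 0, 0], [0, 0, 0]]
  ]
}}

```text
time_s: 4.53
eef_pos: [0.5181, 0.2072, 0.1497]
tcp_rot: [[-1.0, -0.0, 0.0], [-0.0, 1.0, -0.0], [-0.0, -0.0, -1.0]]
ft_force: [0.4, -1.6, 1.1]
grip_width: 0.266
gripper_force: 45.0
```

```bash
python3 - <<'E'
from h import *
c=see("top",["pan","bead0_mid"])
# beads and pan from masks: scene + top
for n in("top","scene"):
    c=ctrl.camera(n)
    K=np.array([[c["fx"],0,c["cx"]],[0,c["fy"],c["cy"]],[0,0,1]])
    def ray(px,z):
        u=cv2.undistortPoints(np.array([[px]],float),K,np.array(c["dist"])).ravel()
        d=c["extrinsics"][:3,:3]@np.array([u[0],-u[1],-1]);o=c["extrinsics"][:3,3]
        return (o+d*(z-o[2])/d[2])[:2]
    for q,z in(("pan",.05),("bead0_mid",.026)):
        for d in ctrl.silhouettes(q,c)[:7]:
            m=d["mask"].astype(np.uint8)
            cs=max(cv2.findContours(m,cv2.RETR_EXTERNAL,cv2.CHAIN_APPROX_NONE)[0],key=len)
            if len(cs)<5: continue
            pts=np.array([ray(p[0],z) for p in cs]);(e,r)=cv2.minEnclosingCircle(pts.astype(np.float32))
            print(n,q,round(d["conf"],2),m.sum(),"circ",np.round(e,4),round(r,4),"bbox",pts.min(0).round(3),pts.max(0).round(3))
s=ctrl.get_state();print(s["eef_pos"],s["time_s"],s["ft_force"],s["grip_width"],s["gripper_force"])
E
```

```text
top pan 0.82 [ 5.814e-01 -1.859e-01  3.000e-04] [364. 211.]
top bead0_mid 0.52 [ 0.5619 -0.1465  0.0109] [349. 219.]
top bead0_mid 0.48 [ 0.5596 -0.2185  0.018 ] [380. 219.]
top pan 0.58 4283 circ [ 0.5762 -0.1815] 0.0934 bbox [ 0.488 -0.275] [ 0.666 -0.094]
scene pan 0.68 8748 circ [ 0.5814 -0.1885] 0.0967 bbox [ 0.486 -0.282] [ 0.676 -0.094]
scene bead0_mid 0.51 206 circ [ 0.558  -0.2205] 0.0158 bbox [ 0.545 -0.231] [ 0.573 -0.205]
[0.51800223 0.20727575 0.14968998] 4.9833 [ 1.60944631 -1.79434698  2.8751733 ] 0.2719060895221588 45.00110149383545
```

Call:
{"method": "step_arm", "body": {
  "steps": [
    [[0, 0, -0.5], [0, 0, 0]],
    [[0, 0, -0.75], [0, 0, 0]],
    [[0, 0, -0.75], [0, 0, 0]],
    [[0, 0, -0.75], [0, 0, 0]],
    [[0, 0, 0], [0, 0, 0]],
    [[0, -0.4, 0], [0, 0, 0]],
    [[0, -0.6, 0], [0, 0, 0]],
    [[0, -0.6, 0], [0, 0, 0]]
  ]
}}

```text
time_s: 5.65
eef_pos: [0.5168, 0.1438, 0.2584]
tcp_rot: [[-1.0, -0.003, -0.002], [-0.003, 1.0, 0.0], [0.002, 0.0, -1.0]]
ft_force: [0.6, -0.7, -2.5]
grip_width: 0.264
gripper_force: 45.0
```

Call:
{"method": "step_arm", "body": {
  "steps": [
    [[0, -0.6, 0], [0, 0, 0]],
    [[0, -0.6, 0], [0, 0, 0]],
    [[0, -0.6, 0], [0, 0, 0]],
    [[0, -0.6, 0], [0, 0, 0]],
    [[0, -0.6, 0], [0, 0, 0]],
    [[0, -0.6, 0], [0, 0, 0]],
    [[0, -0.6, 0], [0, 0, 0]],
    [[0, -0.6, 0], [0, 0, 0]]
  ]
}}

```text
time_s: 6.32
eef_pos: [0.517, -0.0491, 0.2584]
tcp_rot: [[-1.0, -0.001, -0.002], [-0.001, 1.0, 0.001], [0.002, 0.001, -1.0]]
ft_force: [-0.3, -0.3, -3.4]
grip_width: 0.264
gripper_force: 45.0
```

Call:
{"method": "step_arm", "body": {
  "steps": [
    [[-0.1, -0.6, 0], [0, 0, 0]],
    [[-0.1, -0.6, 0], [0, 0, 0]],
    [[-0.1, -0.6, 0], [0, 0, 0]],
    [[-0.1, -0.6, 0], [0, 0, 0]],
    [[0, -0.6, 0], [0, 0, 0]],
    [[0, -0.4, 0], [0, 0, 0]],
    [[0, 0, 0], [0, 0, 0]],
    [[0, 0, 0], [0, 0, 0]]
  ]
}}

```text
time_s: 6.98
eef_pos: [0.5332, -0.1847, 0.2583]
tcp_rot: [[-1.0, 0.001, -0.002], [0.001, 1.0, 0.001], [0.002, 0.001, -1.0]]
ft_force: [0.3, 0.5, -2.6]
grip_width: 0.272
gripper_force: 45.0
```

```bash
python3 - <<'E'
from h import *
s=ctrl.get_state();print(s["eef_pos"],s["tcp_rot"].round(3),s["time_s"],s["ft_force"],s["grip_width"],s["gripper_force"])
c=see("wrist",["rod_grip","rod_foot","pan","bead0_mid"]); cv2.imwrite("pics/w2.png",c["img"][:,:,::-1])
c=see("scene",["rod_grip","rod_foot","pan","bead0_mid"]); cv2.imwrite("pics/s2.png",c["img"][:,:,::-1])
E
```

```text
[ 0.53324277 -0.18466659  0.25834951] [[-1.     0.001 -0.002]
 [ 0.001  1.     0.001]
 [ 0.002  0.001 -1.   ]] 6.9833 [ 0.26807315  0.50130548 -2.63300969] 0.27173581900177324 44.999327659606934
wrist rod_grip 0.81 [ 0.535  -0.1843  0.2514] [277. 278.]
wrist rod_foot 0.66 [ 0.5357 -0.1877  0.1155] [273. 210.]
wrist pan 0.67 [ 0.5776 -0.1846 -0.0012] [277. 219.]
wrist bead0_mid 0.74 [ 0.5541 -0.217   0.0105] [250. 203.]
wrist bead0_mid 0.34 [ 0.5785 -0.1857 -0.004 ] [276. 219.]
scene rod_grip 0.81 [0.5035 0.3117 0.1408] [338. 107.]
scene rod_grip 0.67 [0.4233 0.1521 0.1385] [262. 138.]
scene rod_grip 0.66 [ 0.5393 -0.1773  0.25  ] [193. 262.]
scene rod_grip 0.25 [0.5214 0.2069 0.0024] [315. 186.]
scene rod_foot 0.97 [ 0.4246  0.153  -0.0005] [264. 184.]
scene rod_foot 0.9 [0.5092 0.3092 0.003 ] [333. 154.]
scene rod_foot 0.65 [ 0.534  -0.179   0.1178] [202. 303.]
scene pan 0.62 [ 0.5757 -0.1813 -0.0016] [229. 345.]
scene bead0_mid 0.69 [ 0.5516 -0.2135  0.0164] [206. 349.]
```

View pics/w2.png

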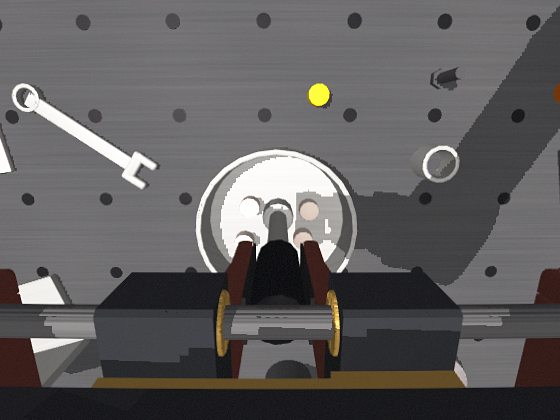

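View pics/s2.png

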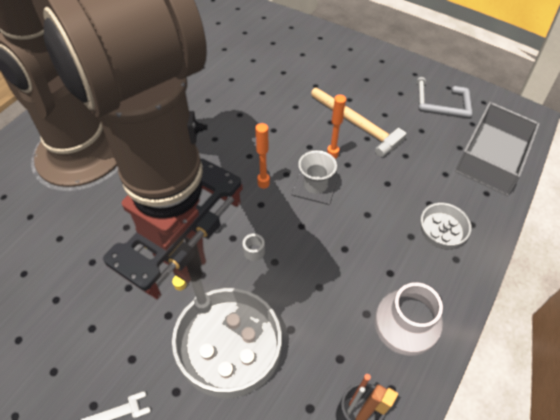

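The rod hangs upright in the grip, foot at about scene px (202,303). The near side of the pan is free of stones, so I'll lower the foot there.

Call:
{"method": "step_arm", "body": {
  "steps": [
    [[-0.14, -0.03, 0], [0, 0, 0]],
    [[0, 0, 0.4], [0, 0, 0]],
    [[0, 0, 0.5], [0, 0, 0]],
    [[0, 0, 0.5], [0, 0, 0]],
    [[0, 0, 0.5], [0, 0, 0]],
    [[0, 0, 0.4], [0, 0, 0]],
    [[0, 0, 0.24], [0, 0, 0]],
    [[0, 0, 0], [0, 0, 0]]
  ]
}}

```text
time_s: 8.15
eef_pos: [0.5388, -0.1854, 0.156]
tcp_rot: [[-1.0, -0.0, -0.003], [-0.0, 1.0, 0.001], [0.003, 0.001, -1.0]]
ft_force: [0.2, -0.2, -1.9]
grip_width: 0.267
gripper_force: 45.0
```

Call:
{"method": "step_arm", "body": {
  "steps": [
    [[0, 0, 0], [0, 0, 0]],
    [[0, 0, 0], [0, 0, 0]],
    [[0, 0, 0], [0, 0, 0]]
  ]
}}

```text
time_s: 8.4
eef_pos: [0.5404, -0.186, 0.1592]
tcp_rot: [[-1.0, -0.0, 0.002], [-0.0, 1.0, -0.0], [-0.002, -0.0, -1.0]]
ft_force: [-0.6, 1.1, -2.6]
grip_width: 0.265
gripper_force: 45.0
```

```bash
python3 - <<'E'
from h import *
s=ctrl.get_state();print(s["eef_pos"],s["time_s"],s["ft_force"])
c=see("scene",["rod_foot","pan","bead0_mid"]);c=see("wrist",["rod_foot","pan"])
E
```

```text
[ 0.54035051 -0.18603616  0.15924297] 8.4 [-0.56049727  1.1171639  -2.57558466]
scene rod_foot 0.94 [ 0.4237  0.1564 -0.0022] [265. 183.]
scene rod_foot 0.82 [ 0.544  -0.1845  0.0188] [212. 333.]
scene rod_foot 0.78 [0.5118 0.3112 0.0027] [334. 154.]
scene pan 0.91 [ 0.5778 -0.184   0.0022] [229. 346.]
scene bead0_mid 0.46 [ 0.553  -0.2127  0.0178] [207. 349.]
wrist rod_foot 0.69 [ 0.546  -0.1848  0.0128] [278. 213.]
wrist pan 0.81 [ 0.5777 -0.1833 -0.0009] [279. 241.]
```

Call:
{"method": "step_arm", "body": {
  "steps": [
    [[0.07, 0.02, 0.1], [0, 0, 0]],
    [[0, 0, 0], [0, 0, 0]],
    [[-0.009, -0.131, 0], [0, 0, 0]],
    [[-0.026, -0.128, 0], [0, 0, 0]],
    [[-0.042, -0.124, 0], [0, 0, 0]],
    [[-0.058, -0.117, 0], [0, 0, 0]],
    [[-0.073, -0.109, 0], [0, 0, 0]],
    [[-0.086, -0.098, 0], [0, 0, 0]]
  ]
}}

```text
time_s: 9.42
eef_pos: [0.5488, -0.214, 0.1541]
tcp_rot: [[-1.0, 0.0, 0.0], [0.0, 1.0, -0.0], [-0.0, -0.0, -1.0]]
ft_force: [0.3, 0.4, -1.8]
grip_width: 0.268
gripper_force: 45.0
```

Call:
{"method": "step_arm", "body": {
  "steps": [
    [[-0.098, -0.086, 0], [0, 0, 0]],
    [[-0.109, -0.073, 0], [0, 0, 0]],
    [[-0.117, -0.058, 0], [0, 0, 0]],
    [[-0.124, -0.042, 0], [0, 0, 0]],
    [[-0.128, -0.026, 0], [0, 0, 0]],
    [[-0.131, -0.009, 0], [0, 0, 0]],
    [[0, 0, 0], [0, 0, 0]],
    [[0, 0, 0], [0, 0, 0]]
  ]
}}

```text
time_s: 10.08
eef_pos: [0.5771, -0.2247, 0.1539]
tcp_rot: [[-1.0, -0.001, -0.0], [-0.001, 1.0, 0.0], [0.0, 0.0, -1.0]]
ft_force: [-0.5, -0.0, -1.9]
grip_width: 0.267
gripper_force: 45.0
```

Call:
{"method": "step_arm", "body": {
  "steps": [
    [[-0.131, 0.009, 0], [0, 0, 0]],
    [[-0.128, 0.026, 0], [0, 0, 0]],
    [[-0.124, 0.042, 0], [0, 0, 0]],
    [[-0.117, 0.058, 0], [0, 0, 0]],
    [[-0.109, 0.073, 0], [0, 0, 0]],
    [[-0.098, 0.086, 0], [0, 0, 0]],
    [[-0.086, 0.098, 0], [0, 0, 0]],
    [[-0.073, 0.109, 0], [0, 0, 0]]
  ]
}}

```text
time_s: 10.75
eef_pos: [0.6118, -0.2045, 0.154]
tcp_rot: [[-1.0, -0.0, -0.0], [-0.0, 1.0, 0.0], [0.0, 0.0, -1.0]]
ft_force: [-0.2, -0.8, -3.2]
grip_width: 0.268
gripper_force: 45.0
```

Call:
{"method": "step_arm", "body": {
  "steps": [
    [[-0.058, 0.117, 0], [0, 0, 0]],
    [[-0.042, 0.124, 0], [0, 0, 0]],
    [[-0.026, 0.128, 0], [0, 0, 0]],
    [[-0.009, 0.131, 0], [0, 0, 0]],
    [[0, 0, 0], [0, 0, 0]],
    [[0, 0, 0], [0, 0, 0]]
  ]
}}

```text
time_s: 11.25
eef_pos: [0.6168, -0.1844, 0.1541]
tcp_rot: [[-1.0, -0.001, -0.0], [-0.001, 1.0, 0.0], [0.0, 0.0, -1.0]]
ft_force: [0.5, 0.6, -1.9]
grip_width: 0.263
gripper_force: 45.0
```

```bash
python3 - <<'E'
from h import *
s=ctrl.get_state();print(s["eef_pos"],s["time_s"],s["ft_force"])
c=see("scene",["rod_grip","rod_foot","pan"]); cv2.imwrite("pics/s3.png",cv2.resize(c["img"][250:420,120:350,::-1],None,fx=3,fy=3))
E
```

```text
[ 0.61683038 -0.18441477  0.15408845] 11.25 [ 0.52015321  0.58211768 -1.86179574]
scene rod_grip 0.93 [0.5052 0.3079 0.1368] [337. 110.]
scene rod_grip 0.84 [ 0.6205 -0.1767  0.1465] [247. 324.]
scene rod_grip 0.29 [ 0.6353 -0.2209  0.0156] [243. 380.]
scene rod_foot 0.81 [0.5119 0.3104 0.0014] [334. 155.]
scene rod_foot 0.72 [ 0.62   -0.1809  0.014 ] [250. 356.]
scene pan 0.56 [ 0.5756 -0.1847  0.0032] [228. 346.]
```

View pics/s3.png

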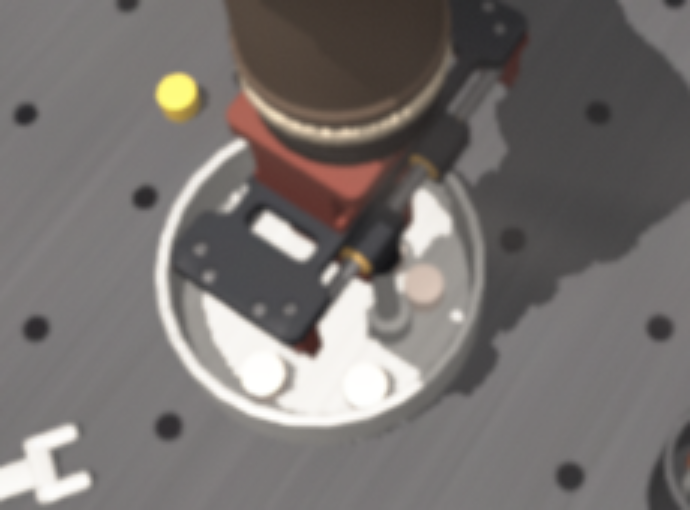

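The foot is at crop px (390,315) on the far side, and stones are moved aside inside the pan. I'll continue round.

Call:
{"method": "step_arm", "body": {
  "steps": [
    [[0.009, 0.131, 0], [0, 0, 0]],
    [[0.026, 0.128, 0], [0, 0, 0]],
    [[0.042, 0.124, 0], [0, 0, 0]],
    [[0.058, 0.117, 0], [0, 0, 0]],
    [[0.073, 0.109, 0], [0, 0, 0]],
    [[0.086, 0.098, 0], [0, 0, 0]],
    [[0.098, 0.086, 0], [0, 0, 0]],
    [[0.109, 0.073, 0], [0, 0, 0]]
  ]
}}

```text
time_s: 12.12
eef_pos: [0.5964, -0.1498, 0.1541]
tcp_rot: [[-1.0, -0.0, 0.0], [-0.0, 1.0, 0.0], [-0.0, 0.0, -1.0]]
ft_force: [-0.2, -0.6, -2.3]
grip_width: 0.268
gripper_force: 45.0
```

Call:
{"method": "step_arm", "body": {
  "steps": [
    [[0.117, 0.058, 0], [0, 0, 0]],
    [[0.124, 0.042, 0], [0, 0, 0]],
    [[0.128, 0.026, 0], [0, 0, 0]],
    [[0.131, 0.009, 0], [0, 0, 0]],
    [[0, 0, 0], [0, 0, 0]],
    [[0.131, -0.009, 0], [0, 0, 0]],
    [[0.128, -0.026, 0], [0, 0, 0]],
    [[0.124, -0.042, 0], [0, 0, 0]]
  ]
}}

```text
time_s: 12.78
eef_pos: [0.561, -0.1481, 0.154]
tcp_rot: [[-1.0, -0.0, -0.0], [-0.0, 1.0, -0.0], [0.0, -0.0, -1.0]]
ft_force: [0.5, 0.7, -2.5]
grip_width: 0.266
gripper_force: 45.0
```

Call:
{"method": "step_arm", "body": {
  "steps": [
    [[0.117, -0.058, 0], [0, 0, 0]],
    [[0.109, -0.073, 0], [0, 0, 0]],
    [[0.098, -0.086, 0], [0, 0, 0]],
    [[0.086, -0.098, 0], [0, 0, 0]],
    [[0.073, -0.109, 0], [0, 0, 0]],
    [[0.058, -0.117, 0], [0, 0, 0]],
    [[0.042, -0.124, 0], [0, 0, 0]],
    [[0.026, -0.128, 0], [0, 0, 0]]
  ]
}}

```text
time_s: 13.45
eef_pos: [0.5369, -0.1803, 0.154]
tcp_rot: [[-1.0, -0.0, -0.0], [-0.0, 1.0, -0.0], [0.0, -0.0, -1.0]]
ft_force: [0.1, -0.6, -2.8]
grip_width: 0.264
gripper_force: 45.0
```

Call:
{"method": "step_arm", "body": {
  "steps": [
    [[0.009, -0.131, 0], [0, 0, 0]],
    [[0, 0, 0], [0, 0, 0]],
    [[0, 0, 0], [0, 0, 0]],
    [[0, 0, 0], [0, 0, 0]]
  ]
}}

```text
time_s: 13.78
eef_pos: [0.5369, -0.1848, 0.154]
tcp_rot: [[-1.0, -0.0, 0.0], [-0.0, 1.0, 0.0], [-0.0, 0.0, -1.0]]
ft_force: [-0.4, 0.6, -2.8]
grip_width: 0.263
gripper_force: 45.0
```

```bash
python3 - <<'E'
from h import *
s=ctrl.get_state();print(s["eef_pos"],s["time_s"],s["ft_force"])
c=see("scene",["rod_grip","rod_foot","pan"]); cv2.imwrite("pics/s4.png",cv2.resize(c["img"][230:420,120:350,::-1],None,fx=3,fy=3))
E
```

```text
[ 0.53690713 -0.18476296  0.15395499] 13.7833 [-0.44991964  0.57967617 -2.80783869]
scene rod_grip 0.85 [0.5088 0.3098 0.1374] [339. 110.]
scene rod_grip 0.8 [ 0.5405 -0.1785  0.1469] [203. 297.]
scene rod_grip 0.59 [0.4249 0.1504 0.1382] [262. 139.]
scene rod_foot 0.95 [ 0.5405 -0.1816  0.0129] [212. 332.]
scene rod_foot 0.79 [0.4248 0.1549 0.0009] [265. 183.]
scene rod_foot 0.71 [ 5.097e-01  3.091e-01 -2.000e-04] [333. 155.]
scene pan 0.89 [ 0.5764 -0.1839  0.0022] [228. 346.]
scene pan 0.2 [ 0.6247 -0.139   0.0128] [266. 338.]
```

View pics/s4.png

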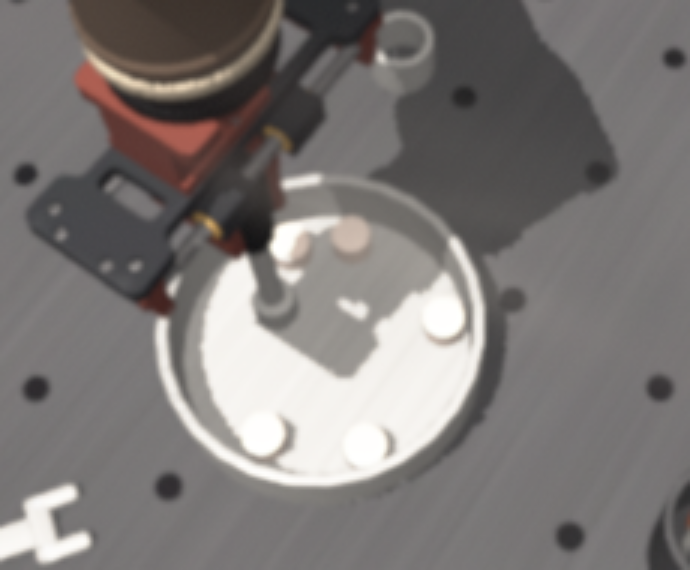

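All five stones are in the pan and clearly shifted outwards. The foot is back on the near side at crop px (275,300). Next is the lift and the return to the stand.

Call:
{"method": "step_arm", "body": {
  "steps": [
    [[0, 0, -0.4], [0, 0, 0]],
    [[0, 0, -0.7], [0, 0, 0]],
    [[0, 0, -0.8], [0, 0, 0]],
    [[0, 0, -0.7], [0, 0, 0]],
    [[0, 0, 0], [0, 0, 0]],
    [[0, 0.4, 0], [0, 0, 0]],
    [[0, 0.6, 0], [0, 0, 0]],
    [[0, 0.6, 0], [0, 0, 0]]
  ]
}}

```text
time_s: 14.65
eef_pos: [0.5363, -0.1206, 0.2575]
tcp_rot: [[-1.0, 0.001, -0.0], [0.001, 1.0, 0.0], [0.0, 0.0, -1.0]]
ft_force: [0.4, 0.5, -2.9]
grip_width: 0.269
gripper_force: 45.0
```

Call:
{"method": "step_arm", "body": {
  "steps": [
    [[0.1, 0.6, 0], [0, 0, 0]],
    [[0.1, 0.6, 0], [0, 0, 0]],
    [[0.1, 0.6, 0], [0, 0, 0]],
    [[0.1, 0.6, 0], [0, 0, 0]],
    [[0, 0.6, 0], [0, 0, 0]],
    [[0, 0.6, 0], [0, 0, 0]],
    [[0, 0.6, 0], [0, 0, 0]],
    [[0, 0.6, 0], [0, 0, 0]]
  ]
}}

```text
time_s: 15.32
eef_pos: [0.5202, 0.0723, 0.2574]
tcp_rot: [[-1.0, -0.0, -0.001], [-0.0, 1.0, 0.0], [0.001, 0.0, -1.0]]
ft_force: [-0.3, -0.4, -2.3]
grip_width: 0.267
gripper_force: 45.0
```

Call:
{"method": "step_arm", "body": {
  "steps": [
    [[0, 0.6, 0], [0, 0, 0]],
    [[0, 0.6, 0], [0, 0, 0]],
    [[0, 0.6, 0], [0, 0, 0]],
    [[0, 0.6, 0], [0, 0, 0]],
    [[0, 0.6, 0], [0, 0, 0]],
    [[0, 0.4, 0], [0, 0, 0]],
    [[0, 0, 0], [0, 0, 0]],
    [[0, 0, 0], [0, 0, 0]]
  ]
}}

```text
time_s: 15.98
eef_pos: [0.5201, 0.2078, 0.2571]
tcp_rot: [[-1.0, -0.002, -0.001], [-0.002, 1.0, -0.001], [0.001, -0.001, -1.0]]
ft_force: [-0.2, -0.9, -2.1]
grip_width: 0.267
gripper_force: 45.0
```

```bash
python3 - <<'E'
from h import *
s=ctrl.get_state();print(s["eef_pos"],s["time_s"],s["ft_force"])
c=see("wrist",["rod_grip","rod_foot","stand"])
c=see("scene",["rod_grip","rod_foot","stand"]);c=see("top",["stand"])
E
```

```text
[0.5200607  0.20779339 0.25710322] 15.9833 [-0.16724093 -0.87384646 -2.08213451]
wrist rod_grip 0.97 [0.5056 0.3105 0.1379] [403. 197.]
wrist rod_grip 0.9 [0.52   0.2081 0.2505] [277. 275.]
wrist rod_grip 0.81 [0.4221 0.1482 0.1389] [197.  87.]
wrist rod_foot 0.77 [ 0.5096  0.3044 -0.0006] [356. 177.]
wrist rod_foot 0.66 [0.5249 0.2093 0.1128] [279. 212.]
wrist rod_foot 0.66 [4.254e-01 1.546e-01 4.000e-04] [231. 104.]
wrist rod_foot 0.48 [ 0.6268 -0.1424  0.0184] [  3. 270.]
wrist stand 0.62 [0.5197 0.2089 0.0026] [278. 185.]
scene rod_grip 0.78 [0.5233 0.2097 0.2524] [326.  95.]
scene rod_grip 0.72 [0.5098 0.3082 0.1381] [339. 110.]
scene rod_foot 0.93 [0.5082 0.3101 0.0016] [333. 154.]
scene rod_foot 0.83 [0.4248 0.1557 0.0015] [265. 182.]
scene rod_foot 0.74 [0.5233 0.2093 0.1171] [321. 149.]
scene stand 0.59 [0.5199 0.2072 0.0022] [315. 185.]
top stand 0.66 [0.5217 0.2082 0.0022] [204. 235.]
```

Call:
{"method": "step_arm", "body": {
  "steps": [
    [[0.02, 0, 0.4], [0, 0, 0]],
    [[0, 0, 0.45], [0, 0, 0]],
    [[0, 0, 0.45], [0, 0, 0]],
    [[0, 0, 0.45], [0, 0, 0]],
    [[0, 0, 0.4], [0, 0, 0]],
    [[0, 0, 0.3], [0, 0, 0]],
    [[0, 0, 0.1], [0, 0, 0]],
    [[0, 0, 0], [0, 0, 0]]
  ]
}}

```text
time_s: 17.15
eef_pos: [0.5194, 0.2068, 0.1552]
tcp_rot: [[-1.0, -0.0, -0.002], [-0.0, 1.0, -0.001], [0.002, -0.001, -1.0]]
ft_force: [0.3, -0.8, -1.6]
grip_width: 0.27
gripper_force: 45.0
```

Call:
{"method": "step_arm", "body": {
  "steps": [
    [[0, 0, 0.06], [0, 0, 0]],
    [[0, 0, 0], [0, 0, 0]],
    [[0, 0, 0], [0, 0, 0]],
    [[0, 0, 0], [0, 0, 0]]
  ]
}}

```text
time_s: 17.48
eef_pos: [0.5202, 0.2072, 0.1544]
tcp_rot: [[-1.0, -0.0, 0.001], [-0.0, 1.0, 0.001], [-0.001, 0.001, -1.0]]
ft_force: [-0.2, 0.3, -2.0]
grip_width: 0.267
gripper_force: 45.0
```

Call:
{"method": "step_arm", "body": {
  "steps": [
    [[0, 0, 0.05], [0, 0, 0]],
    [[0, 0, 0.05], [0, 0, 0]],
    [[0, 0, 0], [0, 0, 0]],
    [[0, 0, 0], [0, 0, 0]]
  ]
}}

```text
time_s: 17.82
eef_pos: [0.5201, 0.2071, 0.1497]
tcp_rot: [[-1.0, -0.0, 0.0], [-0.0, 1.0, 0.0], [-0.0, 0.0, -1.0]]
ft_force: [0.9, 0.3, -0.7]
grip_width: 0.272
gripper_force: 45.0
```

Call:
{"method": "step_arm", "body": {
  "steps": [
    [[0, 0, 0], [0, 0, 0]],
    [[0, 0, 0], [0, 0, 0]],
    [[0, 0, 0], [0, 0, 0]],
    [[0, 0, 0], [0, 0, 0]],
    [[0, 0, 0], [0, 0, 0]],
    [[0, 0, 0], [0, 0, 0]],
    [[0, 0, 0], [0, 0, 0]],
    [[0, 0, 0], [0, 0, 0]]
  ],
  "fingers": 0.2
}}

```text
time_s: 18.48
eef_pos: [0.5199, 0.2071, 0.1497]
tcp_rot: [[-1.0, -0.0, 0.0], [-0.0, 1.0, 0.0], [-0.0, 0.0, -1.0]]
ft_force: [-0.1, -0.8, 0.5]
grip_width: 0.596
gripper_force: 0.0
```

Call:
{"method": "step_arm", "body": {
  "steps": [
    [[0, 0, 0], [0, 0, 0]],
    [[0, 0, 0], [0, 0, 0]],
    [[0, 0, -0.4], [0, 0, 0]],
    [[0, 0, -0.6], [0, 0, 0]],
    [[0, 0, -0.8], [0, 0, 0]],
    [[0, 0, -0.8], [0, 0, 0]],
    [[0, 0, 0], [0, 0, 0]],
    [[0, 0, 0], [0, 0, 0]]
  ]
}}

```text
time_s: 19.15
eef_pos: [0.5208, 0.2074, 0.2556]
tcp_rot: [[-1.0, -0.0, 0.004], [-0.0, 1.0, 0.002], [-0.004, 0.002, -1.0]]
ft_force: [0.0, -0.2, -0.3]
grip_width: 0.597
gripper_force: 0.0
```

```bash
python3 - <<'E'
from h import *
s=ctrl.get_state();print(s["eef_pos"],s["time_s"],s["ft_force"],s["grip_width"])
c=see("scene",["rod_grip","rod_foot","stand"]);cv2.imwrite("pics/s5.png",c["img"][:,:,::-1])
see("wrist",["rod_grip","rod_foot","stand"])
E
```

```text
[0.52081563 0.20743993 0.2555997 ] 19.15 [ 0.01691855 -0.22753957 -0.34158544] 0.5973722229763146
scene rod_grip 0.89 [0.5065 0.3109 0.1386] [339. 109.]
scene rod_grip 0.82 [0.5241 0.2141 0.1411] [323. 139.]
scene rod_grip 0.79 [0.4241 0.1519 0.1412] [262. 138.]
scene rod_grip 0.17 [ 0.6339 -0.2225  0.0138] [242. 380.]
scene rod_foot 0.83 [ 0.4236  0.1555 -0.001 ] [264. 183.]
scene rod_foot 0.79 [0.5228 0.2083 0.0097] [316. 184.]
scene rod_foot 0.66 [ 0.5133  0.3145 -0.0008] [336. 155.]
scene stand 0.94 [0.5166 0.2096 0.0017] [314. 184.]
scene stand 0.42 [ 0.5273 -0.1489  0.016 ] [217. 313.]
wrist rod_grip 0.71 [0.5034 0.309  0.1382] [405. 197.]
wrist rod_grip 0.69 [0.4241 0.151  0.1388] [200.  91.]
wrist rod_grip 0.66 [0.5211 0.2075 0.1417] [278. 219.]
wrist rod_foot 0.94 [0.5268 0.2074 0.0044] [278. 193.]
wrist rod_foot 0.63 [ 0.4245  0.1537 -0.0012] [231. 104.]
wrist rod_foot 0.57 [ 5.070e-01  3.055e-01 -1.000e-04] [359. 176.]
wrist stand 0.7 [ 0.5218  0.21   -0.0007] [280. 188.]
```

View pics/s5.png

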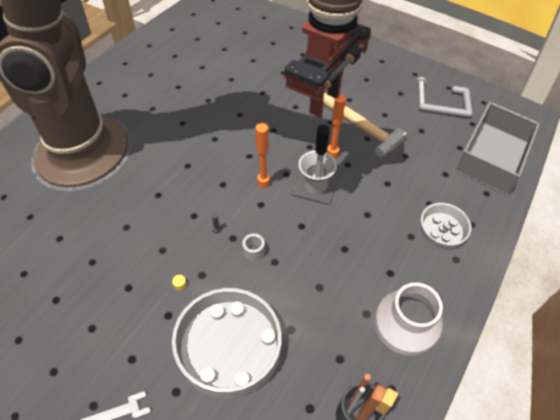

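The rod stands upright in its tube at px (318,160), clear of the gripper. The five stones lie in the pan at px (217,311), (237,309), (268,336), (208,375) and (242,379), all well moved.

```bash
python3 -c "
from station import ctrl
print(ctrl.job_done())"
```

```text
the job is handed in; nothing more can be done
None
```

I handed the job in at about 19 s. The rod made one full anticlockwise sweep of the pan and stands released in its tube stand; all five stones stayed in the pan and appear well moved in the last picture. The hand-in call gave no verdict.

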